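# Transfer reference specimens from the locked carrier to the slide-cover store

## Robot

A 6-joint arm with a two-finger parallel gripper is mounted at the origin on a cart in front of the work surface, level with it; the furniture and walls round the work are solid. World frame = base frame: x ahead of the robot, y to its left, z up, the work surface at z = 0. Lengths are in m, angles in rad, forces in N, time in s.
With the tool pointing down it reaches from about 0.375 to 0.9 m from the base axis. Payload 3.1 kg.
Tool frame: the origin (TCP) lies at the very end of the fingers, on their centre line; the grasp point (between the pads) lies 19 mm behind it (manip.hold_point_z is the distance from the TCP to the grasp point, in m); y points along the fingers, z is the direction in which the jaws open and shut, and the axes are right-handed (so a half turn about y gives the same grasp; the last joint's range is limited). The gripper opens to 85 mm and grips with 20 to 120 N. Pads are 22 mm wide; open, the fingers measure 114 mm over their backs; the gripper's body (76 mm by 85 mm) begins 54 mm behind the grasp point. The pads swing forward as they close: fully open they stand 13 mm farther back than shut.
Start: joints at [1.03, 0.527, 1.433, -0, 1.181, -0.178], TCP at [0.222, 0.584, 0.231] pointing down, gripper open.
Joint ranges: [-3.08, 3.08], [-0.75, 2.2], [0.22, 2.44], [-1.43, 4.57], [0, 2.65], [-2.85, 2.85]. Speed limits (rad/s): [2.79, 2.79, 3.14, 3.14, 3.14, 3.14].

## Interface

Orientations are given as a unit quaternion [x, y, z, w].
In Python, from station import manip, eyes, workorder gives the robot as it stands. The module is installed in compiled form; this text tells all that it offers.
- The arm moves only by the shell command python3 -m jog 'ROWS' [OPENING] [FORCE]. ROWS is JSON, a list of rows, each a list of 2 entries, a list of its own where there are three numbers: the shift along the tool's x, y, z in cm, then the turn about the tool's y in rad. A call has 1 to 20 rows; each row is the pose to reach, as a shift and turn from the pose commanded when the call began, along the tool's axes at that moment; what a row does not reach only later rows make up. A row lasts 1/12 s, in which the tool goes at most 41.7 mm and 7.16 degrees, less where a joint would pass 70% of its speed; a pose out of reach is approached as far as the arm can. A call with a gripper value outside its range is refused whole. OPENING is the finger opening in cm, from 0 to 8.54, set as the call begins (- or left out, the last holds). The fingers move at their own pace and stop on an object; FORCE is the grip in N (left out, the last holds). Time passes only in rows, so rows that repeat a pose let the fingers close. It gives the time, the measured TCP pose, the force and the opening at its end, in the units of the state.
- manip.sense(): the state, without advancing time (a new reading comes with each control period).
- eyes.snapshot(name): name is "scene" or "top" or "wrist"; returns a dict with "frame" (420x560x3 uint8, red, green, blue), "vfov" (degrees; the focal length in pixels is half the picture's height over the tangent of half this angle, whatever the lens; pixels are square), "cx", "cy" (the principal point, pixels), "rvec" (rotation vector, rad) and "tvec" (3), from world to camera coordinates, as OpenCV has them. Camera axes: x right, y down, z forward; pixel columns grow to the right and rows downward; lengths in m; the calibration is good to about 2 mm. A picture is of the moment at which its call begins. There is no depth.
- workorder.sign_off(): hands the job in, once; it reports no verdict.
The state is a dict: "t": time; "q": joint angles; "qd": joint speeds; "tau": joint torques, N m; "tcp_pos": TCP position; "tool_rot": TCP orientation; "force": force on the tool from outside, world axes, zero at the start; "ft_torque": the same for the moment, N m; "finger_gap": opening from 0.0 (shut) to 1.0 (fully open).
Only numpy, scipy, OpenCV 4.12 (cv2) and the standard library are available. Lean on these libraries where they do the work, as an engineer would, in place of code of your own. Each camera call takes 0.05 s, during which the arm holds its last target. There are 200 camera calls.

## Task

Unlock the specimen carrier by pulling the red-headed pin out of its staple while the hood is still on, then lift the clear hood off and stand it upright on the bench, clear of the carrier. Slide the cover of the blue store open, move every specimen from the carrier into its compartment, and slide the cover fully home over them. Tidy up by laying the pin on the empty carrier's plate, and leave the loupe and the fuse carton where they are.

Things in the scene. Friction and masses are not known exactly. Their poses are not given: they have to be found in the camera images.
- carrier: Grey specimen carrier, fixed to the bench. Plate 150 (x) x 137 (y) mm; origin at the centre of its underside, its flat top is 20 mm above the bench with a low lip round the edge, 4 mm wide and 25 mm above the bench at its top. On the -x side a tongue 34 mm wide (y) and 20 mm high reaches out to x = -135 mm and carries the steel staple.
- staple (a point): Point on the pin's axis in the middle of the steel staple, at (-108, 0, 28) mm in the carrier frame. The staple is an upright loop in the carrier's x-z plane, 24 mm wide (x), 5 mm thick (y), top at z = 46.5 mm, opening 12 mm wide; the pin goes through it along the carrier's y.
- hood: Loose clear plastic hood, 131 (x) x 122 (y) x 40 mm, about 0.2 kg, open below, walls 3 mm; origin at the centre of its rim plane (underside), z up. Starts on the carrier plate, axes as the carrier's. Steel hasp plate (4 mm thick, 34 mm wide, level with the rim) reaches out to x = -138 mm; its slot sits over the staple with 3 mm play, so lift straight up 30 mm or more.
- hood_handle (a point): Middle of the grip bar of the black bridge handle on the hood, 61 mm above the hood's origin. Bar 12 mm wide (hood x), 78 mm long (hood y), 10 mm thick, 16 mm gap under it. The bench ahead of the robot, 0.42 to 0.70 m from its base axis and from the store to the carrier, is clear but for the things listed here.
- lock_pin: Loose retaining pin. Steel shank 8 mm thick along the pin's y axis from y = -22 to +38 mm, red grip head from y = -22 to -46 mm, 14 mm wide (x) and 22 mm high (z); origin on the shank axis, at the staple when in place. It starts lying in the staple on top of the hasp plate, axes as the carrier's, and is pulled out towards its own -y, at least 45 mm. About 40 g; slides out almost freely.
- store: Blue store box, fixed to the bench, 102 (x) x 160 (y) mm; origin at the centre of its underside. Compartment 92 (x) x 150 (y) mm inside, floor at z = 18 mm, walls up to z = 44 mm; aluminium cover rails on the +y and -y sides up to z = 54.5 mm. It stands near the right-hand end of the bench, whose edge runs along world x - y = 0.70 m.
- compartment (a point): Centre of the store's compartment floor (18 mm above the bench); axes as the store.
- store_cover (a joint): Slide of the store's flat aluminium cover (top 48.5 mm above the bench): 0 = fully home over the compartment, 0.105 m = fully open. It opens towards the store's +x axis, about 1.5 N friction, stays where it is left; starts between 0 and 0.02.
- cover_grip (a point): Centre of the black grip bar on the cover (moves with it): bar 12 mm (along the slide, x) x 60 mm (y) x 16 mm high, its mid-height 56.5 mm above the bench; axes as the store.
- block_a: Grey specimen block 30 (x) x 22 (y) x 16 mm, origin at the centre of its underside. One of the four specimens may be absent; those present start on the carrier plate under the hood.
- block_b: Light specimen block 22 (x) x 30 (y) x 14 mm, origin at the centre of its underside.
- disc: Beige reference disc, 35 mm diameter, 12 mm thick, origin at the centre of its underside.
- cup: Sample cup with a blue lower ring and an open white top, 34 mm diameter at the ring, 19 mm high, grasped across the outside (30 to 34 mm), origin at the centre of its underside.
- loupe: Black and white folding loupe, 33 x 60 x 18 mm, a bystander; origin at the centre of its underside.
- fuse_box: Small tan carton of fuses, 30 x 55 x 22 mm, a bystander; origin at the centre of its underside.

How it is judged:
By the outcome, as a careful person would: the job done as asked, in the order asked, and still so for the second after the job is handed in, with the robot touching nothing.
Of block_a, block_b, disc, cup only 3 to 4 are there at a start; the rules pass over those that are not, and their reading is None.
At some moment in a run one of block_a, block_b, disc, cup may be knocked a few centimetres aside while the robot is not near it.
Once in a run the grip may slacken for a moment while it holds something.
It also fails if it takes over 210 s, if anything falls off the work surface, if the arm or the gripper's body presses on something with over 40 N, if the wrist force passes 120 N, or if a joint passes its speed limit or range.

## Working session

There is one attempt and no reset: what is moved stays moved. The work goes in short steps, Python scripts to look and compute and a shell command to move; the robot and the scene stay as the last step left them, time stands still between calls to the robot, and variables do not carry over. Pictures are saved under pics/ and viewed, about 12 in all and at most 16, crops included, and the job is handed in when it is done.

```bash
mkdir -p pics
cat > h.py <<'E'
import numpy as np, cv2
from station import manip, eyes, workorder
from scipy.spatial.transform import Rotation as R
def snap(n,fn=None):
    s=eyes.snapshot(n); s['K']=np.array([[0,0,s['cx']],[0,0,s['cy']],[0,0,1.]]); f=s['frame'].shape[0]/2/np.tan(np.radians(s['vfov'])/2)
    s['K'][0,0]=s['K'][1,1]=f; s['M']=cv2.Rodrigues(np.array(s['rvec'],float))[0]; s['t']=np.array(s['tvec'],float)
    if fn: cv2.imwrite('pics/'+fn,s['frame'][:,:,::-1])
    return s
def ray(s,px,z):
    p=np.atleast_2d(np.array(px,float)); d=(np.c_[p,np.ones(len(p))]@np.linalg.inv(s['K']).T)@s['M']
    c=-s['M'].T@s['t']; return c+d*((z-c[2])/d[:,2])[:,None]
def proj(s,P):
    P=np.atleast_2d(P); q=(P@s['M'].T+s['t'])@s['K'].T; return q[:,:2]/q[:,2:]
def tool():
    a=manip.sense(); r=R.from_quat(a['tool_rot']).as_matrix(); return a,np.array(a['tcp_pos']),r
E
python3 - <<'E'
from h import *
a,p,r=tool(); print(a); print(r.round(3), manip.hold_point_z)
ims=[]
for n in['scene','top','wrist']:
    s=snap(n,n+'0.png'); print(n,s['vfov'],s['cx'],s['cy'],(-s['M'].T@s['t']).round(3),s['M'].round(2).tolist())
E
```

```text
{'t': 0.0, 'q': array([ 1.02950602e+00,  5.28461416e-01,  1.43392474e+00, -1.99698011e-05,
        1.18141382e+00, -1.78537890e-01]), 'qd': array([-0.00190635, -0.00043923,  0.00086498, -0.00123891,  0.00118093,
       -0.00116583]), 'tau': array([-1.39370106e-03, -4.42351627e+01, -1.78023845e+01, -4.34103595e-04,
        8.33984610e-03, -3.56089311e-05]), 'tcp_pos': array([0.22139649, 0.58368887, 0.23032942]), 'tool_rot': array([ 0.69624043, -0.12781633,  0.12727885, -0.69477503]), 'force': array([-0.32337693, -0.0381993 ,  0.31534132]), 'ft_torque': array([0.04545669, 0.04006308, 0.01026234]), 'finger_gap': 0.9966505471408383}
[[ 0.935 -0.001  0.355]
 [-0.355 -0.002  0.935]
 [-0.    -1.    -0.002]] 0.0187
scene 46.60282212839127 284.8830986032648 211.75041960385485 [ 0.031 -0.522  0.475] [[0.83, -0.56, -0.02], [-0.25, -0.32, -0.91], [0.5, 0.76, -0.41]]
top 49.28831054082511 282.45324132333275 207.6614883716846 [0.383 0.192 0.932] [[-0.01, -1.0, -0.01], [-0.99, 0.01, -0.15], [0.15, 0.01, -0.99]]
wrist 68.93378276427507 277.8917997774622 210.01504869083158 [0.156 0.609 0.37 ] [[0.36, 0.93, -0.0], [0.9, -0.34, 0.28], [0.26, -0.1, -0.96]]
```

View pics/top0.png

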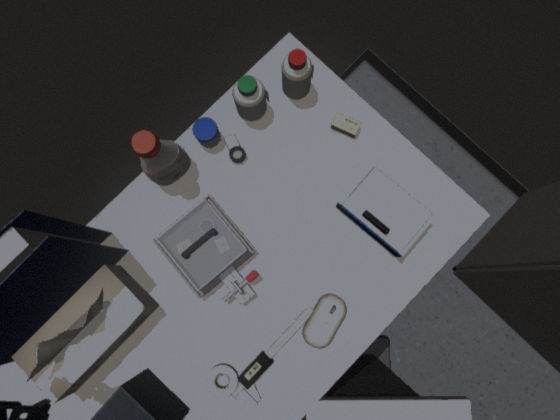

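View pics/scene0.png

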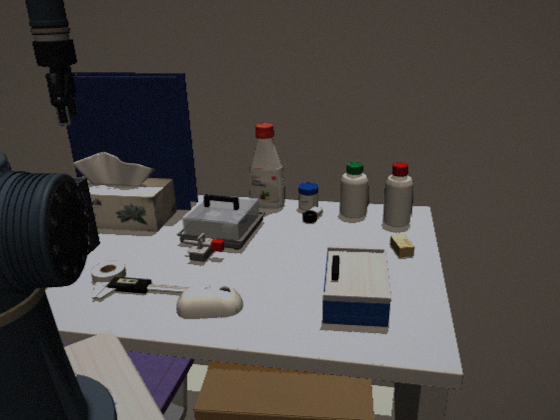

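The top view shows the carrier at about (205,245) with its tongue and pin at (240,285) and the store at (385,210). The loupe is at (235,150) and the fuse carton at (346,124). Next I'll look at an enlarged crop.

Run:
```python
import cv2,numpy as np
t=cv2.imread('pics/top0.png'); s=cv2.imread('pics/scene0.png')
g=lambda im:np.clip(255*(im/255.)**.7,0,255).astype('uint8')
a=cv2.resize(t[190:310,145:275],None,fx=4,fy=4,interpolation=cv2.INTER_CUBIC)[:, :400*2]
b=cv2.resize(t[160:260,330:440],None,fx=2.5,fy=2.5,interpolation=cv2.INTER_CUBIC)
c=cv2.resize(s[240:325,315:400],(275,275),interpolation=cv2.INTER_CUBIC)
o=np.zeros((530,800,3),'uint8'); o[:480,:520]=a; o[:250,522:797]=b; o[252:527,522:797]=c
cv2.imwrite('pics/c1.png',g(o))
```

```text
(no output)
```

View pics/c1.png

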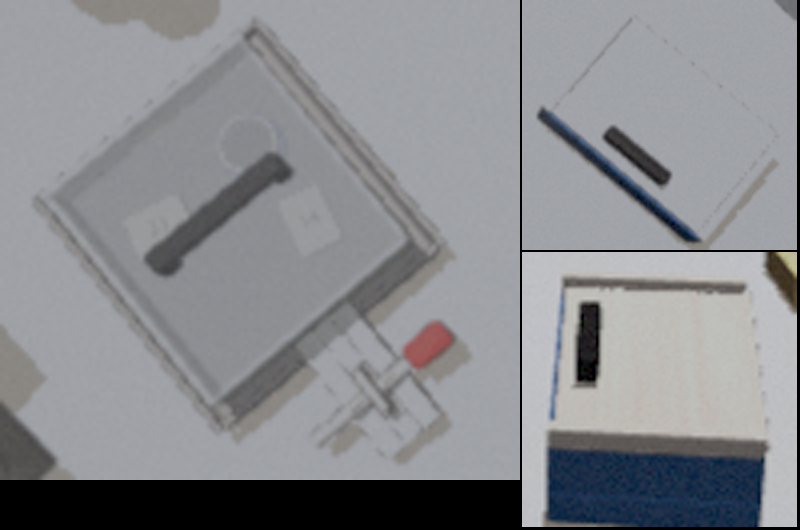

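The crop shows the pin head at about (252,276), the hood handle across the middle, and three specimens under the hood: a circle and two blocks. The store's grip bar lies near its lower-left side.

Run:
```python
from h import *
s=snap('top'); f=s['frame'].astype(int)
def rep(n,c,L):
    print(n,'c',c.mean(0).round(4)); 
    for i in range(4): d=c[(i+1)%4]-c[i]; print('  len %.3f ang %.1f'%(np.hypot(*d[:2]),np.degrees(np.arctan2(d[1],d[0]))))
rep('carrier',ray(s,[(208.75,196.25),(155.5,240),(200.5,297),(254.5,251)],.025),0)
rep('store',ray(s,[(374,166),(432.4,214),(401.4,256),(337.2,204.8)],.0545),0)
m=((f[...,0]>110)&(f[...,1]<80)&(f[...,2]<90)); m[:200]=0;ys,xs=np.nonzero(m); print('pinhead',len(xs),ray(s,[(xs.mean(),ys.mean())],.037).round(4))
dk=(f.sum(2)<120)
for n,(x0,x1,y0,y1),z in[('grip',(355,400,200,240),.0645),('handle',(178,222,225,262),.087)]:
    ys,xs=np.nonzero(dk[y0:y1,x0:x1]); p=np.c_[xs+x0,ys+y0].astype(float); w=ray(s,p,z)[:,:2]; u,l,v=np.linalg.svd(w-w.mean(0),full_matrices=False); print(n,len(xs),w.mean(0).round(4),np.degrees(np.arctan2(v[0,1],v[0,0])).round(1),np.ptp(w@v[0]).round(3),np.ptp(w@v[1]).round(3))
w=snap('wrist','w1.png')
```

```text
carrier c [0.4473 0.3547 0.025 ]
  len 0.136 ang 129.8
  len 0.145 ang -140.8
  len 0.138 ang -50.0
  len 0.144 ang 39.7
store c [ 0.5109 -0.0008  0.0545]
  len 0.145 ang -131.6
  len 0.102 ang 141.5
  len 0.156 ang 50.0
  len 0.107 ang -44.2
pinhead 72 [[0.3873 0.2614 0.037 ]]
grip 273 [0.4806 0.0288] -123.2 0.064 0.037
handle 7 [0.4359 0.3615] 130.4 0.069 0.002
```

```bash
cat >> h.py <<'E'
def go(x,y,z,yaw):
    a,p,r=tool(); d=r.T@(np.array([x,y,z])-p)*100
    cur=np.degrees(np.arctan2(r[1,2],r[0,2])); t=(cur-yaw+90)%180-90
    print('shift cm',d.round(2),'turn',np.radians(t).round(3),'| tcp',p.round(4),'yaw %.1f'%cur,'F',np.array(a['force']).round(1),'gap %.2f cm'%(a['finger_gap']*8.54),'t',round(a['t'],1),'q1,6',np.array(a['q'])[[0,5]].round(2))
CAR=(0.4473,0.3547,39.6); STO=(0.5109,-0.0008,-41.0)
def loc(F,x,y):
    c,s=np.cos(np.radians(F[2])),np.sin(np.radians(F[2])); return np.array([F[0]+c*x-s*y,F[1]+s*x+c*y])
def inv(F,p):
    c,s=np.cos(np.radians(F[2])),np.sin(np.radians(F[2])); d=np.array(p)[:2]-F[:2]; return np.array([c*d[0]+s*d[1],-s*d[0]+c*d[1]])
E
python3 -c "
from h import *
p=loc(CAR,-.108,-.034);print(p)
go(*p,.2,39.6)"
```

```text
[0.38575699 0.25966076]
shift cm [ 26.86   3.1  -24.5 ] turn 0.517 | tcp [0.2216 0.5841 0.2308] yaw 69.2 F [0.2 0.1 0.8] gap 8.54 cm t 0.2 q1,6 [ 1.03 -0.18]
```

```bash
python3 -m jog '[[[3,0.3,-2.7],0.06],[[6,0.7,-5.5],0.12],[[9,1,-8.2],0.18],[[12,1.4,-11],0.24],[[15,1.7,-13.7],0.3],[[18,2,-16.4],0.36],[[21,2.4,-19.2],0.42],[[24,2.8,-21.9],0.48],[[26.86,3.1,-24.5],0.517],[[26.86,3.1,-24.5],0.517],[[26.86,3.1,-24.5],0.517]]' 2.4 30
python3 - <<'E'
from h import *
s=snap('wrist','w2.png')
go(*loc(CAR,-.108,-.034),.05,39.6)
f=s['frame'].astype(int)
m=(f[...,0]>100)&(f[...,1]<.5*f[...,0])&(f[...,2]<.6*f[...,0])
n,l,st,c=cv2.connectedComponentsWithStats(m.astype('uint8'));i=1+np.argmax(st[1:,4]);print(st[i],c[i],ray(s,[c[i]],.036))
print(proj(s,[[*loc(CAR,-.108,0),.0465],[*loc(CAR,-.108,-.034),.039],[*loc(CAR,-.075,-.0685),.025]]))
E
```

```text
t: 1.17
tcp_pos: [0.387, 0.2582, 0.2003]
tool_rot: [0.639, -0.303, 0.303, -0.639]
force: [-1.2, 0.3, -0.0]
finger_gap: 0.281
shift cm [-0.05 15.03 -0.03] turn -0.003 | tcp [0.3863 0.2594 0.2003] yaw 39.5 F [-1.  -0.6 -0.3] gap 2.38 cm t 1.2 q1,6 [ 0.35 -0.34]
[275 180  13  23 287] [281.03484321 190.86062718] [[0.38812715 0.26250414 0.036     ]]
[[277.23518103 159.09987596]
 [277.4571152  192.1873719 ]
 [308.12873849 220.27160217]]
```

View pics/w2.png

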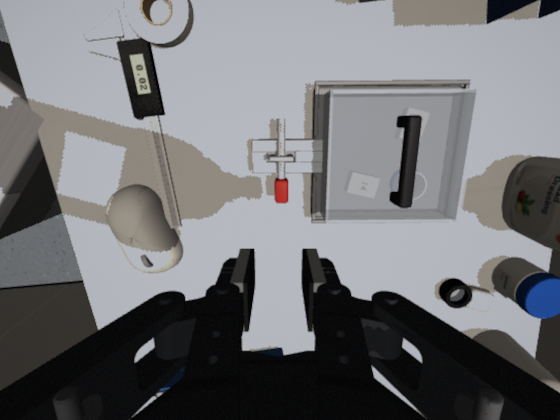

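The wrist view shows the pin head at (281,191), the staple at (281,158) and the carrier lip corners at (315,82), (469,80) and (313,222). Now I'll refine the carrier frame.

Run:
```python
from h import *
s=snap('wrist')
w=ray(s,[(315,82),(469,80),(313,222)],.025)[:,:2]
print(w, (w[1]+w[2])/2, np.linalg.norm(w[1]-w[0]),np.linalg.norm(w[2]-w[0]))
for a,b in((0,1),(2,0)): d=w[b]-w[a]; print(np.degrees(np.arctan2(d[1],d[0])))
print('lupe',ray(s,[(455,293)],.018), inv(CAR,(.3877,.262)))
go(.3875,.2615,.012,39.6)
```

```text
[[0.34624176 0.36465307]
 [0.45877411 0.45948057]
 [0.43783052 0.25730813]] [0.44830231 0.35839435] 0.14715904444436648 0.14110788327837828
40.119793040712025
130.47144503163395
lupe [[0.62919646 0.29645455 0.018     ]] [-0.10501179 -0.03343611]
shift cm [ 0.02 18.84  0.21] turn -0.0 | tcp [0.3858 0.2602 0.2004] yaw 39.6 F [ 0.1 -0.   0.1] gap 2.38 cm t 1.3 q1,6 [ 0.35 -0.34]
```

```bash
sed -i 's/^CAR=(0.4473,0.3547,39.6)/CAR=(0.449,0.3567,40.0)/' h.py
python3 -m jog '[[[0,3,0.2],0],[[0,6,0.2],0],[[0,9,0.2],0],[[0,12,0.2],0],[[0,14,0.25],0],[[0,15.5,0.25],0],[[0,17,0.25],0],[[0,18,0.25],0],[[0,18.8,0.25],0],[[0,18.8,0.25],0],[[0,18.8,0.25],0]]' 
python3 -m jog '[[[0,0,0],0],[[0,0,0],0],[[0,0,0],0],[[0,0,0],0],[[0,0,0],0],[[0,0,0],0]]' 0.5 30
python3 -c "
from h import *
snap('wrist','w3.png')
p=loc(CAR,-.108,-.034); print(p)
a,q,r=tool(); print(inv(CAR,q)); go(*q,.012,40)"
```

```text
t: 2.18
tcp_pos: [0.3868, 0.262, 0.0122]
tool_rot: [0.64, -0.301, 0.3, -0.64]
force: [-1.5, -0.5, -0.7]
finger_gap: 0.281
t: 2.68
tcp_pos: [0.3884, 0.2617, 0.0126]
tool_rot: [-0.639, 0.301, -0.302, 0.64]
force: [1.3, 1.2, 1.9]
finger_gap: 0.156
[0.38812198 0.26123343]
[-0.10744647 -0.03378705]Traceback (most recent call last):
  File "<string>", line 5, in <module>
    a,q,r=tool(); print(inv(CAR,q)); go(*q,.012,40)
                                     ~~^^^^^^^^^^^^
TypeError: go() takes 4 positional arguments but 5 were given
```

View pics/w3.png

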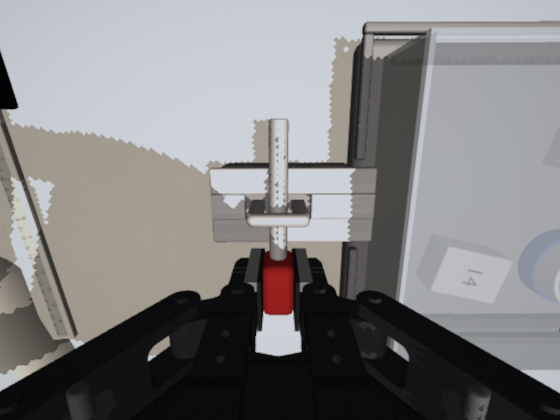

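The pin head is gripped (gap 1.33 cm). Now I'll pull it along tool +x.

```bash
python3 -m jog '[[[0.6,0,0],0],[[1.2,0,0],0],[[1.8,0,0],0],[[2.4,0,0],0],[[3.0,0,0],0],[[3.6,0,0],0],[[4.2,0,0],0],[[4.8,0,0],0],[[5.4,0,0],0],[[6,0,0],0],[[7,0,0],0],[[8,0,0],0],[[9,0,0],0],[[9,0.5,0],0],[[9,0.8,0],0],[[9,1,0],0],[[9,1,0],0]]' - 40
python3 -c "
from h import *
s=snap('top','t4.png')
f=s['frame'][200:320,190:330]; cv2.imwrite('pics/t4c.png',cv2.resize(f,None,fx=4,fy=4)[:,:,::-1])
a,q,r=tool(); print(inv(CAR,q),a['finger_gap'],a['force'])"
```

```text
t: 4.15
tcp_pos: [0.4443, 0.1922, 0.0016]
tool_rot: [0.64, -0.302, 0.3, -0.639]
force: [-0.3, 0.5, 0.1]
finger_gap: 0.15
[-0.10918213 -0.12297366] 0.15336830930860904 [-0.34124365  0.44866893 -0.00148131]
```

View pics/t4c.png

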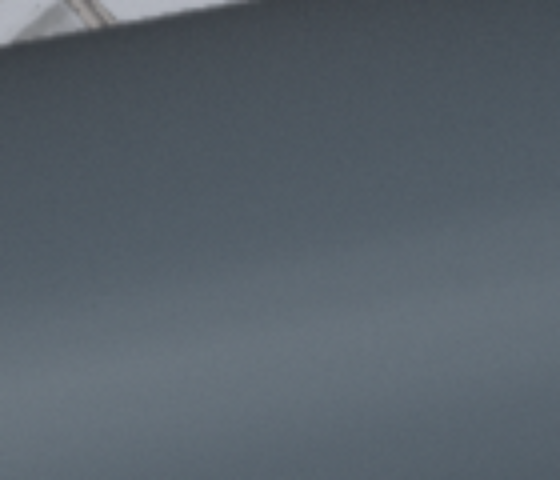

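The arm blocks the top view, but the gap reading says the pin is still held. I'll release it, rise and look at the handle with the wrist camera.

```bash
python3 -m jog '[[[0,0,0],0],[[0,0,0],0],[[0,0,0],0],[[0,0,0],0],[[0,-3,0],0],[[0,-7,0],0],[[0,-11,0],0],[[-3,-15,0],0],[[-6,-18,2],0],[[-8,-20,4],0],[[-8,-20,6],0],[[-8,-20,6],0],[[-8,-20,6],0]]' 3
python3 -c "
from h import *
s=snap('wrist','w5.png'); f=s['frame'].astype(int)
x=proj(s,[[*CAR[:2],.086]])[0]; print('pred',x)
m=(f.sum(2)<100).astype('uint8'); n,l,st,c=cv2.connectedComponentsWithStats(m)
for i in range(1,n):
  if st[i,4]>200: print(st[i],c[i].round(1),ray(s,[c[i]],.085).round(4))
r=(f[...,0]>100)&(f[...,1]<.5*f[...,0])&(f[...,2]<.6*f[...,0]); ys,xs=np.nonzero(r); n,l,st,c=cv2.connectedComponentsWithStats(r.astype('uint8'));i=1+np.argmax(st[1:,4]);print('pin',st[i],ray(s,[c[i]],.02))
go(*CAR[:2],.16,40)"
```

```text
t: 5.28
tcp_pos: [0.4407, 0.2929, 0.2029]
tool_rot: [-0.64, 0.3, -0.301, 0.64]
force: [-0.8, -0.2, -0.0]
finger_gap: 0.353
pred [333.98968032 154.61363776]
[423   0  24  16 209] [430.8   5.2] [[0.4303 0.4823 0.085 ]]
[  60   30   45   80 1421] [84.  78.8] [[0.2595 0.2754 0.085 ]]
[323 107  20  92 369] [328.7 151.4] [[0.444  0.3559 0.085 ]]
[    0   250   560   170 50802] [277.8 363.7] [[0.5488 0.1633 0.085 ]]
[458 267  41  36 356] [470.3 278.8] [[0.6261 0.3534 0.085 ]]
pin [219 246  12  15 151] [[0.44080492 0.19728775 0.02      ]]
shift cm [-4.39  4.19  4.88] turn -0.006 | tcp [0.4395 0.2918 0.2019] yaw 39.6 F [-0.6 -0.8 -0.2] gap 3.00 cm t 5.3 q1,6 [ 0.37 -0.32]
```

View pics/w5.png

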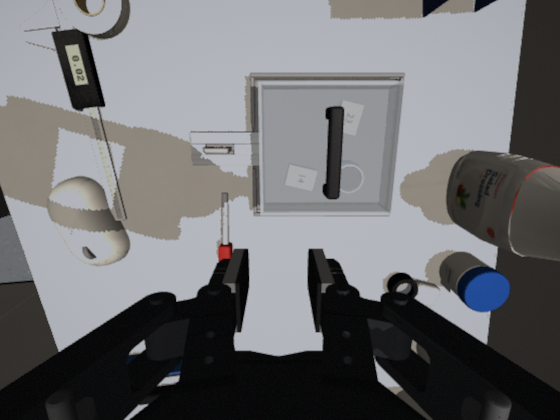

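The pin is out and lying at (224,250). The handle runs from (335,107) to (335,198), as predicted. Next I'll grip the handle and lift.

```bash
python3 -m jog '[[[-2,2,2.5],0],[[-4.4,4.2,5],0],[[-4.4,6,5],0],[[-4.4,8.5,5],0],[[-4.4,11,5],0],[[-4.4,12.5,5],0],[[-4.4,13.5,5],0],[[-4.4,13.7,5],0],[[-4.4,13.7,5],0]]' 3 40
python3 -m jog '[[[0,0,0],0],[[0,0,0],0],[[0,0,0],0],[[0,0,0],0],[[0,0,0],0],[[0,0,0],0]]' 0.6 80
python3 -c "
from h import *
go(.449,.357,.2,40)"
```

```text
t: 6.08
tcp_pos: [0.4503, 0.3567, 0.0644]
tool_rot: [0.64, -0.302, 0.301, -0.639]
force: [0.3, -0.2, -0.3]
finger_gap: 0.351
t: 6.58
tcp_pos: [0.4515, 0.358, 0.0664]
tool_rot: [-0.639, 0.301, -0.301, 0.64]
force: [-0.8, -2.3, 6.5]
finger_gap: 0.116
shift cm [ -0.08 -13.36  -0.23] turn -0.007 | tcp [0.4515 0.358  0.0664] yaw 39.6 F [-0.8 -2.3  6.5] gap 0.99 cm t 6.6 q1,6 [ 0.48 -0.21]
```

```bash
python3 -m jog '[[[0,-0.5,0],0],[[0,-1,0],0],[[0,-1.5,0],0],[[0,-2,0],0],[[0,-2.5,0],0],[[0,-3,0],0],[[0,-3.5,0],0],[[0,-4,0],0],[[0,-5,0],0],[[0,-6,0],0],[[0,-7,0],0],[[0,-8,0],0],[[0,-8,0],0]]' - 100
python3 -c "
from h import *
s=snap('scene','s6.png'); cv2.imwrite('pics/s6c.png',cv2.resize(s['frame'][120:290,150:350],None,fx=3,fy=3)[:,:,::-1])
go(.575,.19,.145,40)"
```

```text
t: 7.67
tcp_pos: [0.4524, 0.3587, 0.1481]
tool_rot: [-0.638, 0.3, -0.302, 0.641]
force: [-0.4, 0.3, -2.4]
finger_gap: 0.112
shift cm [20.82  0.21 -1.25] turn -0.007 | tcp [0.4519 0.3584 0.147 ] yaw 39.6 F [ 0.4  0.7 -2. ] gap 0.94 cm t 7.7 q1,6 [ 0.48 -0.21]
```

View pics/s6c.png

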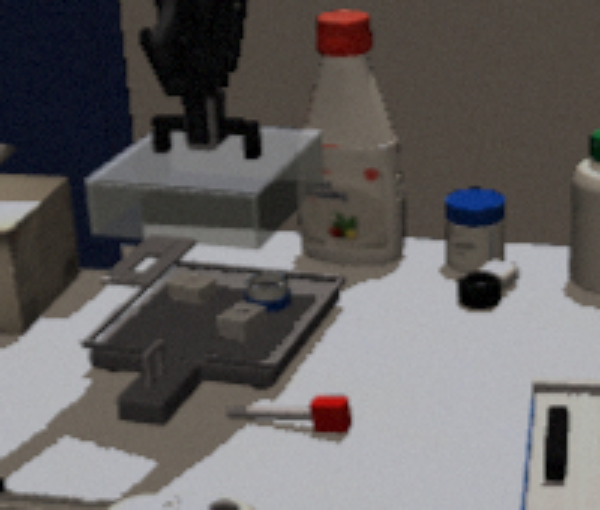

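The hood is lifted clear. Two blocks and the cup are on the plate, there's no disc, and the pin lies on the bench. Next I'll carry the hood over and lower it.

```bash
python3 -m jog '[[[2,0,-0.2],0],[[4,0,-0.4],0],[[6,0,-0.7],0],[[8,0,-0.9],0],[[10,0,-1.1],0],[[12,0,-1.3],0],[[14,0,-1.6],0],[[16,0,-1.8],0],[[18,0,-2],0],[[19.6,0,-2.2],0],[[20.6,0,-2.3],0],[[20.6,1.5,-2.3],0],[[20.6,3,-2.3],0],[[20.6,4.5,-2.3],0],[[20.6,6,-2.3],0],[[20.6,7,-2.3],0],[[20.6,8,-2.3],0],[[20.6,8.6,-2.3],0],[[20.6,9.2,-2.3],0],[[20.6,9.2,-2.3],0]]'
python3 -c "
from h import *
go(.566,.185,.047,40)"
```

```text
t: 9.38
tcp_pos: [0.564, 0.1845, 0.0523]
tool_rot: [0.64, -0.302, 0.301, -0.639]
force: [0.1, -0.1, -2.2]
finger_gap: 0.113
shift cm [0.09 0.53 0.19] turn -0.007 | tcp [0.564  0.1845 0.0523] yaw 39.6 F [ 0.1 -0.1 -2.2] gap 0.97 cm t 9.4 q1,6 [ 0.13 -0.56]
```

```bash
python3 -m jog '[[[0,0.15,0],0],[[0,0.3,0],0],[[0,0.45,0],0],[[0,0.55,0],0],[[0,0.55,0],0],[[0,0.55,0],0]]'
python3 -m jog '[[[0,0,0],0],[[0,0,0],0],[[0,0,0],0],[[0,0,0],0],[[0,-2,0],0],[[0,-5,0],0],[[0,-8,0],0],[[0,-11,0],0],[[0,-14,0],0],[[0,-14,0],0]]' 3
python3 -c "
from h import *
p=loc(STO,-.036,0); print(p)
go(.47,.03,.2,-41)"
```

```text
t: 9.88
tcp_pos: [0.5646, 0.1844, 0.048]
tool_rot: [-0.64, 0.301, -0.301, 0.64]
force: [-0.4, 0.4, -2.3]
finger_gap: 0.11
t: 10.72
tcp_pos: [0.5686, 0.1851, 0.1944]
tool_rot: [-0.637, 0.297, -0.305, 0.642]
force: [1.8, -0.1, 0.7]
finger_gap: 0.351
[0.48373046 0.02281813]
shift cm [  5.67  -0.71 -17.48] turn 1.407 | tcp [0.5686 0.1851 0.1944] yaw 39.6 F [ 1.8 -0.1  0.7] gap 3.00 cm t 10.7 q1,6 [ 0.13 -0.56]
```

```bash
python3 -c "
from h import *
go(*loc(STO,-.03,-.08),.22,-41)"
python3 -m jog '[[[1,-0.6,-1.7],0.12],[[2,-1,-3.4],0.24],[[3,-1.4,-5.1],0.36],[[4,-2,-6.8],0.48],[[5,-2.6,-8.5],0.6],[[6,-2.6,-10.2],0.72],[[7,-2.6,-12],0.84],[[8,-2.6,-13.7],0.96],[[9,-2.6,-15.4],1.08],[[10,-2.6,-17],1.2],[[11,-2.6,-19],1.32],[[11.3,-2.6,-20],1.407],[[11.3,-2.6,-20],1.407],[[11.3,-2.6,-20],1.407]]' 3
python3 -c "
from h import *
go(*loc(STO,-.03,-.08),.22,-41)
snap('wrist','w7.png'); s=snap('wrist')
for p in [(-.051,-.08,.0545),(-.051,.08,.0545),(.051,.08,.0545),(.051,-.08,.0545)]: print(proj(s,[[*loc(STO,*p[:2]),p[2]]]).round(0))
"
```

```text
shift cm [  9.01  -2.77 -24.65] turn 1.407 | tcp [0.5686 0.1851 0.1944] yaw 39.6 F [ 1.8 -0.1  0.7] gap 3.00 cm t 10.7 q1,6 [ 0.13 -0.56]
t: 11.88
tcp_pos: [0.4822, -0.0303, 0.2136]
tool_rot: [-0.293, 0.644, -0.643, 0.293]
force: [0.4, 1.2, -0.5]
finger_gap: 0.349
shift cm [ 3.89 -0.64 -2.77] turn 0.0 | tcp [ 0.4822 -0.0303  0.2136] yaw -41.0 F [ 0.4  1.2 -0.5] gap 2.98 cm t 11.9 q1,6 [-0.29  0.42]
[[231. 232.]]
[[223.  64.]]
[[337.  64.]]
[[329. 232.]]
```

View pics/w7.png

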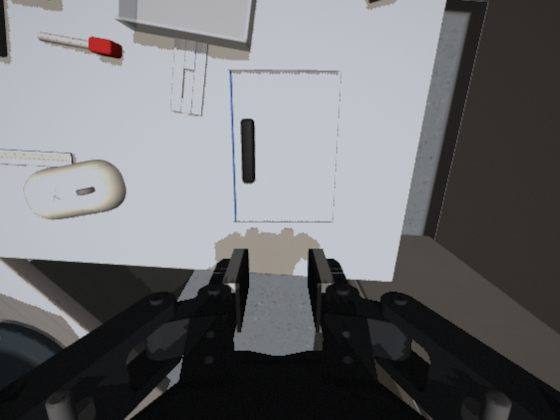

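The bar sits at (248,151) in the wrist view and the store rectangle spans (230,71) to (334,221). The bench edge is on the +x side. Next I'll measure both.

Run:
```python
from h import *
s=snap('wrist'); f=s['frame'].astype(int)
m=f.sum(2)<150; m[:110]=0;m[190:]=0;m[:,:238]=0;m[:,260:]=0
ys,xs=np.nonzero(m); w=ray(s,np.c_[xs,ys],.0645)[:,:2]; b=w.mean(0)
rc=ray(s,[(230,71),(341,71),(334,221),(236,221)],.0545)[:,:2]; c=rc.mean(0)
u,l,v=np.linalg.svd(w-b,full_matrices=False)
print('bar',b,np.degrees(np.arctan2(v[0,1],v[0,0])),np.ptp(w@v[0]),np.ptp(w@v[1]))
print('store',c)
for i in range(4): d=rc[(i+1)%4]-rc[i]; print(np.hypot(*d),np.degrees(np.arctan2(d[1],d[0])))
print(inv(STO,b),inv(STO,c))
print('pin/hasp', [inv(STO,ray(s,[p],.02)[0]) for p in [(105,46),(187,114),(203,114)]])
go(*b,.06,-41)
```

```text
bar [0.48968239 0.02082876] -130.65989963769218 0.05702188954407483 0.011323858172498424
store [ 0.51698025 -0.0014336 ]
0.09993558961688602 -40.9235655021768
0.14199183982077038 -130.58378199631377
0.1007693998612334 139.03216431629116
0.14191148269795498 49.079775438722145
[-0.03020287  0.00240343] [0.0050045  0.00351082]
pin/hasp [array([-0.17206329,  0.10197862]), array([-0.09666119,  0.03827869]), array([-0.08001636,  0.03829755])]
shift cm [-4.25 15.38 -2.77] turn 0.002 | tcp [ 0.4828 -0.0295  0.2138] yaw -40.9 F [-0.   0.1  0.6] gap 3.01 cm t 12.0 q1,6 [-0.29  0.42]
```

```bash
sed -i 's/STO=(0.5109,-0.0008,-41.0)/STO=(0.5135,-0.001,-41.0)/' h.py
python3 -m jog '[[[-1.4,3,-0.9],0],[[-2.8,6,-1.8],0],[[-4.2,9,-2.75],0],[[-4.2,11,-2.75],0],[[-4.2,13,-2.75],0],[[-4.2,14.5,-2.75],0],[[-4.2,15.5,-2.75],0],[[-4.2,16,-2.75],0],[[-4.2,16,-2.75],0]]' 3
python3 -m jog '[[[0,0,0],0],[[0,0,0],0],[[0,0,0],0],[[0,0,0],0],[[0,0,0],0],[[0,0,0],0]]' 0.6 30
python3 -m jog '[[[0,0,0.5],0],[[0,0,1],0],[[0,0,1.7],0],[[0,0,2.4],0],[[0,0,3.1],0],[[0,0,3.8],0],[[0,0,4.5],0],[[0,0,5.2],0],[[0,0,5.9],0],[[0,0,6.6],0],[[0,0,7.3],0],[[0,0,8],0],[[0,0,8.6],0],[[0,0,9.2],0],[[0,0,9.2],0]]'
```

```text
t: 12.78
tcp_pos: [0.489, 0.0201, 0.053]
tool_rot: [-0.294, 0.644, -0.643, 0.293]
force: [-0.5, 0.2, -0.5]
finger_gap: 0.349
t: 13.28
tcp_pos: [0.4897, 0.0197, 0.0545]
tool_rot: [0.293, -0.643, 0.644, -0.293]
force: [-0.8, 2.5, 3.3]
finger_gap: 0.125
t: 14.53
tcp_pos: [0.5606, -0.0425, 0.0545]
tool_rot: [0.292, -0.643, 0.645, -0.294]
force: [0.6, -1.4, 4.0]
finger_gap: 0.132
```

Moved 9.4 cm. Next I'll release, rise and check.

```bash
python3 -m jog '[[[0,0,0.3],0],[[0,0,0.6],0],[[0,0,0.6],0]]'
python3 -m jog '[[[0,0,0],0],[[0,0,0],0],[[0,0,0],0],[[0,-3,0],0],[[0,-7,0],0],[[3,-11,-2],0],[[6,-15,-5],0],[[8,-17,-8],0],[[8,-17,-8],0],[[8,-17,-8],0]]' 3
python3 -c "
from h import *
snap('wrist','w8.png'); a,p,r=tool(); print(p)
s=snap('top','t8.png')"
```

```text
t: 14.78
tcp_pos: [0.564, -0.0455, 0.0545]
tool_rot: [0.293, -0.643, 0.644, -0.293]
force: [-0.4, 0.4, 5.3]
finger_gap: 0.13
t: 15.62
tcp_pos: [0.4463, -0.0517, 0.226]
tool_rot: [0.293, -0.643, 0.644, -0.293]
force: [-0.0, 0.2, 0.1]
finger_gap: 0.351
[ 0.44875149 -0.05232639  0.22517597]
```

View pics/w8.png

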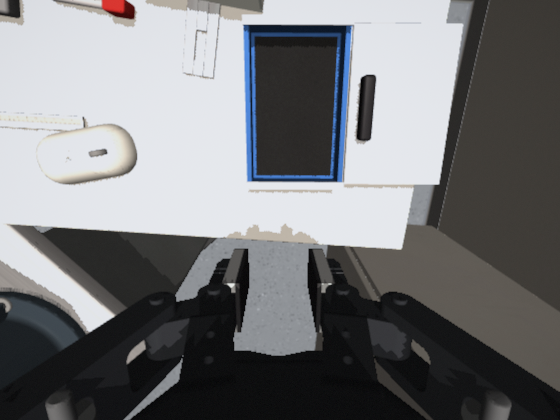

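The store is open, with the compartment interior at (256–338, 37–177). Next I'll fix the store frame and view the carrier.

Run:
```python
from h import *
s=snap('wrist')
for z,q in((.018,[(256,37),(338,37),(334,176),(258,176)]),(.044,[(247,26),(350,26),(343,181),(248,181)])):
    rc=ray(s,q,z)[:,:2]; print(rc.mean(0),inv(STO,rc.mean(0)))
    for i in range(4): d=rc[(i+1)%4]-rc[i]; print('  ',np.hypot(*d).round(4),np.degrees(np.arctan2(d[1],d[0])).round(1))
# go to view carrier, yaw 40, tool z along carrier x, camera toward +y => TCP at carrier y -0.09
go(*loc(CAR,0,-.08),.2,40)
```

```text
[ 0.52011612 -0.0042062 ] [0.00709671 0.00192082]
   0.0832 -41.0
   0.1422 -129.8
   0.0868 138.9
   0.142 48.7
[ 0.51986903 -0.00267546] [0.00590597 0.00291398]
   0.0958 -41.0
   0.146 -130.3
   0.1008 138.9
   0.1459 47.7
shift cm [-29.52   2.38 -19.12] turn -1.414 | tcp [ 0.4508 -0.0528  0.2239] yaw -41.0 F [-0.3  0.9  0.1] gap 3.03 cm t 15.8 q1,6 [-0.36  0.35]
```

```bash
sed -i 's/STO=(0.5135,-0.001,-41.0)/STO=(0.5175,-0.002,-41.0)/' h.py
python3 -m jog '[[[-2.5,0,-1.6],-0.12],[[-5,0,-3.2],-0.24],[[-7.5,0.3,-4.8],-0.36],[[-10,0.6,-6.4],-0.48],[[-12.5,1,-8],-0.6],[[-15,1.3,-9.7],-0.72],[[-17.5,1.6,-11.3],-0.84],[[-20,1.9,-13],-0.96],[[-22.5,2.2,-14.5],-1.08],[[-25,2.4,-16.2],-1.2],[[-27.5,2.4,-17.8],-1.32],[[-29.5,2.4,-19.1],-1.414],[[-29.5,2.4,-19.1],-1.414],[[-29.5,2.4,-19.1],-1.414],[[-29.5,2.4,-19.1],-1.414]]' 5
python3 -c "
from h import *
s=snap('wrist','w9.png'); cv2.imwrite('pics/w9c.png',cv2.resize(s['frame'][50:250,150:420],None,fx=2.9,fy=2.9,interpolation=cv2.INTER_CUBIC)[:,:,::-1])
go(*loc(CAR,0,-.08),.2,40)
for p in [(-.075,-.0685,.025),(-.075,.0685,.025),(.075,.0685,.025),(.075,-.0685,.025)]: print(proj(s,[[*loc(CAR,*p[:2]),p[2]]]).round(0))"
```

```text
t: 17.02
tcp_pos: [0.4997, 0.2952, 0.1983]
tool_rot: [0.642, -0.3, 0.298, -0.64]
force: [0.1, -0.5, -1.0]
finger_gap: 0.589
shift cm [-0.   -0.14  0.1 ] turn -0.001 | tcp [0.4996 0.2947 0.1986] yaw 39.9 F [ 0.1 -1.   0.1] gap 4.98 cm t 17.1 q1,6 [ 0.34 -0.36]
[[206. 181.]]
[[197.  33.]]
[[361.  33.]]
[[351. 181.]]
```

View pics/w9c.png

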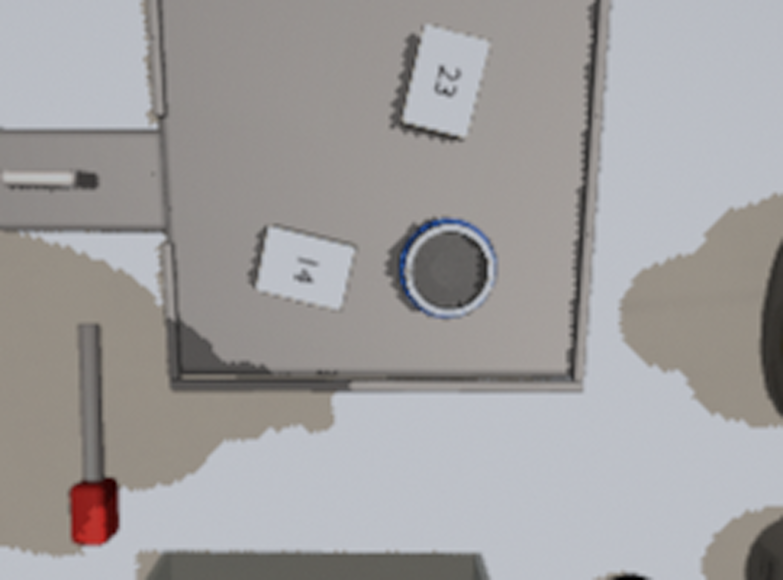

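The carrier holds block "23" at (445,80), block "14" at (305,268) and the cup at (448,268) in the crop, and no disc. Next I'll measure them.

```bash
cat >> h.py <<'E'
def detect(s):
    f=s['frame']; g=f.min(2)
    poly=proj(s,[[*loc(CAR,x,y),.022] for x,y in[(-.07,-.063),(-.07,.063),(.07,.063),(.07,-.063)]]).astype(int)
    pm=np.zeros(g.shape,'uint8'); cv2.fillConvexPoly(pm,poly,1)
    b=f.astype(int)[...,2]-f[...,0]>60
    med=np.median(g[pm>0]); m=((((g>med+25)|b)&(pm>0))*255).astype('uint8'); m=cv2.morphologyEx(m,cv2.MORPH_CLOSE,np.ones((3,3)))
    for c in cv2.findContours(m,cv2.RETR_EXTERNAL,cv2.CHAIN_APPROX_NONE)[0]:
        if cv2.contourArea(c)<150: continue
        h=cv2.convexHull(c)[:,0].astype(float); (u,v),rad=cv2.minEnclosingCircle(h.astype('f4')); round_=cv2.contourArea(cv2.convexHull(c))/(np.pi*rad**2)
        w=ray(s,h,.037 if round_>.8 else .035)[:,:2]; (cx,cy),(a,bb),ang=cv2.minAreaRect((w*1000).astype('f4'))
        bx=cv2.boxPoints(((cx,cy),(a,bb),ang)); e=[bx[1]-bx[0],bx[2]-bx[1]]; e=min(e,key=np.linalg.norm)
        print('px',round(u),round(v),'round %.2f'%round_,'xy',round(cx/1000,4),round(cy/1000,4),'size',round(a,1),round(bb,1),'short-axis yaw %.1f'%(np.degrees(np.arctan2(e[1],e[0]))%180),'car',inv(CAR,(cx/1000,cy/1000)).round(3))
E
python3 -c "
from h import *
s=snap('wrist'); detect(s); s=snap('top','t10.png'); detect(s); go(.45,.35,.1,40)"
```

```text
px 255 142 round 0.60 xy 0.4497 0.32 size 28.2 20.3 short-axis yaw 116.5 car [-0.023 -0.029]
px 304 77 round 0.64 xy 0.4475 0.3939 size 20.5 28.7 short-axis yaw 25.9 car [0.023 0.029]
px 196 232 round 0.30 xy 0.4927 0.3781 size 44.4 122.0 short-axis yaw 19.2 car [ 0.047 -0.012]
shift cm [-7.46  9.93 -0.24] turn -0.002 | tcp [0.4998 0.2944 0.1993] yaw 39.9 F [ 0.3 -0.   0. ] gap 5.02 cm t 17.2 q1,6 [ 0.34 -0.36]
```

```bash
python3 -c "
from h import *
go(.4475,.394,.06,26)"
python3 -m jog '[[[-2,2,0.6],0.12],[[-5,5,1.5],0.24],[[-8,8,2],0.243],[[-11,11,2.4],0.243],[[-11,13,2.4],0.243],[[-11,13.8,2.4],0.243],[[-11,13.8,2.4],0.243]]' 4.2 30
python3 -c "
from h import *
s=snap('wrist','w11.png'); go(.4475,.394,.0225,26)"
```

```text
shift cm [-11.    13.93   2.39] turn 0.242 | tcp [0.4998 0.2944 0.1993] yaw 39.9 F [ 0.3 -0.   0. ] gap 5.02 cm t 17.2 q1,6 [ 0.34 -0.36]
t: 17.75
tcp_pos: [0.4464, 0.3937, 0.0598]
tool_rot: [0.601, -0.375, 0.374, -0.598]
force: [-0.3, -0.9, 0.3]
finger_gap: 0.49
shift cm [-0.01  3.89 -0.03] turn -0.0 | tcp [0.4479 0.3941 0.0614] yaw 26.0 F [-0.4  0.6 -0.4] gap 4.21 cm t 17.8 q1,6 [0.53 0.08]
```

View pics/w11.png

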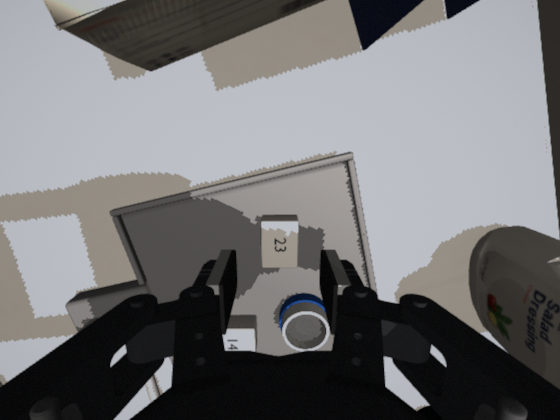

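Block 23 is centred between the fingers at (279,242). I'll check its position along tool x by projection.

```bash
python3 -c "
from h import *
s=snap('wrist'); print(proj(s,[[.4475,.394,.035],[.4475,.394,.022]]), ray(s,[(279.5,242)],.035)); go(.4475,.394,.0225,26)
w=ray(s,[(262,217),(299,217),(299,267),(262,267)],.035);print(np.linalg.norm(w[0]-w[1]),np.linalg.norm(w[1]-w[2]))"
```

```text
[[276.76728255 246.21948873]
 [276.85229344 238.10022565]] [[0.44777393 0.39708778 0.035     ]]
shift cm [-0.02  4.01 -0.15] turn -0.001 | tcp [0.4489 0.3944 0.0626] yaw 26.0 F [0.4 0.1 0.9] gap 4.22 cm t 17.9 q1,6 [0.53 0.08]
0.021089089850860835 0.03136321652267535
```

```bash
python3 -m jog '[[[-0.2,1,-0.1],0],[[-0.2,2,-0.1],0],[[-0.2,3,-0.1],0],[[-0.2,3.6,-0.1],0],[[-0.2,4,-0.1],0],[[-0.2,4,-0.1],0]]'
python3 -m jog '[[[0,0,0],0],[[0,0,0],0],[[0,0,0],0],[[0,0,0],0],[[0,0,0],0],[[0,0,0],0]]' 1.5 40
python3 -m jog '[[[0,-1,0],0],[[0,-3,0],0],[[0,-5,0],0],[[0,-8,0],0],[[0,-11,0],0],[[0,-14,0],0],[[0,-14,0],0],[[0,-14,0],0]]'
python3 -c "
from h import *
go(*loc(STO,0,-.045),.16,-41)"
```

```text
t: 18.35
tcp_pos: [0.4452, 0.3959, 0.0206]
tool_rot: [0.601, -0.375, 0.374, -0.599]
force: [-0.0, -0.3, 0.6]
finger_gap: 0.488
t: 18.85
tcp_pos: [0.4458, 0.3965, 0.022]
tool_rot: [-0.6, 0.374, -0.374, 0.6]
force: [0.3, 0.5, 0.7]
finger_gap: 0.247
t: 19.52
tcp_pos: [0.4469, 0.3972, 0.1646]
tool_rot: [-0.598, 0.373, -0.375, 0.602]
force: [-0.8, 0.6, -0.4]
finger_gap: 0.245
shift cm [ 40.71   0.36 -15.35] turn 1.171 | tcp [0.4469 0.3972 0.1646] yaw 26.1 F [-0.8  0.6 -0.4] gap 2.09 cm t 19.5 q1,6 [0.54 0.08]
```

```bash
python3 -m jog '[[[3,0,-1.1],0.1],[[6,0,-2.3],0.2],[[9,0,-3.4],0.3],[[12,0,-4.5],0.4],[[15,0,-5.7],0.5],[[18,0,-6.8],0.6],[[21,0,-7.9],0.7],[[24,0,-9],0.8],[[27,0,-10.2],0.9],[[30,0,-11.3],1],[[33,0,-12.4],1.1],[[36,0,-13.6],1.171],[[39,0,-14.7],1.171],[[40.7,0,-15.35],1.171],[[40.7,0,-15.35],1.171],[[40.7,0,-15.35],1.171]]'
python3 -c "
from h import *
s=snap('wrist','w12.png'); go(*loc(STO,0,-.045),.0225,-41)
print(proj(s,[[*loc(STO,x,y),.044] for x,y in[(-.046,.075),(.046,.075),(.046,-.075),(-.046,-.075)]]).round())"
```

```text
t: 20.85
tcp_pos: [0.4857, -0.0371, 0.1608]
tool_rot: [-0.293, 0.645, -0.643, 0.291]
force: [-0.5, 0.3, 0.1]
finger_gap: 0.243
shift cm [-0.19 13.84  0.22] turn -0.002 | tcp [ 0.4855 -0.0362  0.1609] yaw -41.1 F [-0.4 -0.5 -1. ] gap 2.08 cm t 20.9 q1,6 [-0.3   0.41]
[[218.  51.]
 [339.  51.]
 [331. 236.]
 [228. 236.]]
```

View pics/w12.png

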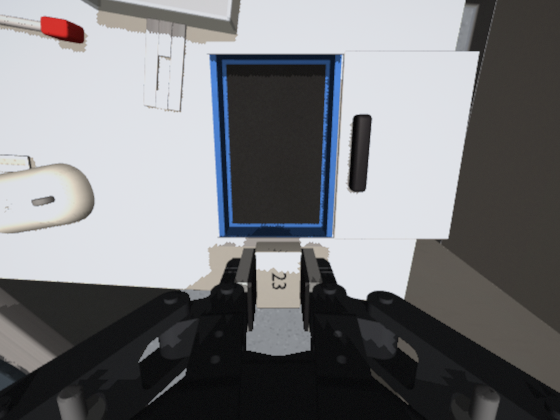

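The compartment lies directly ahead and the block is held between the pads at (278,280). Next I'll lower it in.

```bash
python3 -m jog '[[[0,3,0.1],0],[[0,6,0.1],0],[[0,9,0.1],0],[[0,11,0.1],0],[[0,12.5,0.1],0],[[0,13.4,0.1],0],[[0,13.9,0.1],0],[[0,13.9,0.1],0],[[0,13.9,0.1],0]]'
python3 -m jog '[[[0,0,0],0],[[0,0,0],0],[[0,0,0],0],[[0,0,0],0],[[0,-3,0],0],[[0,-7,0],0],[[0,-11,0],0],[[0,-15,0],0],[[0,-17,0],0],[[0,-17,0],0]]' 3.6
python3 -c "
from h import *
go(*loc(CAR,.0,-.08),.2,26.5)"
```

```text
t: 21.65
tcp_pos: [0.4877, -0.0368, 0.0232]
tool_rot: [0.293, -0.643, 0.643, -0.293]
force: [0.9, -0.8, 0.2]
finger_gap: 0.241
t: 22.48
tcp_pos: [0.4906, -0.0382, 0.198]
tool_rot: [0.29, -0.641, 0.646, -0.296]
force: [-0.2, -0.1, -0.0]
finger_gap: 0.424
shift cm [-25.82  -0.3  -21.15] turn -1.178 | tcp [ 0.4906 -0.0382  0.198 ] yaw -41.0 F [-0.2 -0.1 -0. ] gap 3.62 cm t 22.5 q1,6 [-0.31  0.41]
```

```bash
python3 -c "
from h import *
go(.40,.295,.16,-63.5)"
python3 -m jog '[[[-2.2,0.4,-2.2],0.04],[[-4.4,0.8,-4.4],0.08],[[-6.6,1.2,-6.6],0.12],[[-8.8,1.6,-8.8],0.16],[[-11,2,-11],0.2],[[-13.2,2.5,-13.2],0.25],[[-15.4,3,-15.4],0.3],[[-17.6,3.5,-17.6],0.35],[[-19,3.8,-20],0.393],[[-19.2,3.8,-22.5],0.393],[[-19.2,3.8,-25],0.393],[[-19.2,3.8,-27],0.393],[[-19.2,3.8,-27.8],0.393],[[-19.2,3.8,-27.8],0.393],[[-19.2,3.8,-27.8],0.393],[[-19.2,3.8,-27.8],0.393]]' 3.6
python3 -c "
from h import *
go(.40,.295,.16,-63.5)
s=snap('wrist','w13.png');detect(s);print(proj(s,[[.4497,.32,.035]]))"
```

```text
shift cm [-19.17   3.58 -28.75] turn 0.392 | tcp [ 0.4906 -0.0382  0.198 ] yaw -41.0 F [-0.2 -0.1 -0. ] gap 3.62 cm t 22.5 q1,6 [-0.31  0.41]
t: 23.82
tcp_pos: [0.4049, 0.2895, 0.1547]
tool_rot: [0.161, -0.688, 0.688, -0.162]
force: [0.2, 0.3, -0.5]
finger_gap: 0.427
shift cm [ 0.2  -0.53 -0.71] turn -0.001 | tcp [0.4049 0.2895 0.1547] yaw -63.6 F [ 0.2  0.3 -0.5] gap 3.64 cm t 23.8 q1,6 [0.4  1.51]
px 269 143 round 0.62 xy 0.4496 0.3203 size 27.7 20.9 short-axis yaw 116.4 car [-0.023 -0.028]
px 255 83 round 0.88 xy 0.4864 0.3489 size 31.3 29.9 short-axis yaw 114.3 car [ 0.024 -0.03 ]
[[268.80606638 143.34073376]]
```

View pics/w13.png

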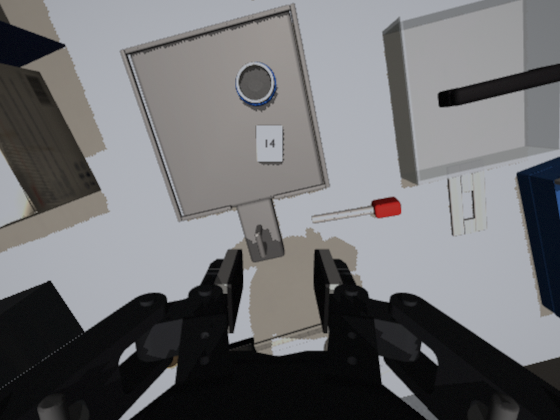

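Block 14 at (269,143) and the cup at (256,84) match the earlier measurement. Next I'll grasp block 14.

```bash
python3 -c "
from h import *
go(.4497,.3205,.0225,-63.5)"
```

```text
shift cm [-5.37 13.23 -0.81] turn -0.002 | tcp [0.4051 0.2894 0.1548] yaw -63.6 F [-0.6 -0.1 -0.3] gap 3.59 cm t 23.9 q1,6 [0.4  1.51]
```

```bash
python3 -m jog '[[[-1.8,3,-0.3],0],[[-3.6,6,-0.6],0],[[-5.4,9,-0.8],0],[[-5.4,10.5,-0.8],0],[[-5.4,12,-0.8],0],[[-5.4,12.8,-0.8],0],[[-5.4,13.2,-0.8],0],[[-5.4,13.2,-0.8],0],[[-5.4,13.2,-0.8],0]]'
python3 -m jog '[[[0,0,0],0],[[0,0,0],0],[[0,0,0],0],[[0,0,0],0],[[0,0,0],0],[[0,0,0],0]]' 1.5 40
python3 -m jog '[[[0,-1,0],0],[[0,-3,0],0],[[0,-5,0],0],[[0,-8,0],0],[[0,-11,0],0],[[0,-14,0],0],[[0,-14,0],0],[[0,-14,0],0]]'
python3 -c "
from h import *
go(*loc(STO,0,0),.16,-41)"
```

```text
t: 24.62
tcp_pos: [0.4492, 0.3211, 0.0233]
tool_rot: [-0.161, 0.688, -0.688, 0.162]
force: [-0.1, -0.2, 0.2]
finger_gap: 0.422
t: 25.12
tcp_pos: [0.4494, 0.3216, 0.024]
tool_rot: [-0.161, 0.688, -0.688, 0.163]
force: [-0.3, -0.4, 6.3]
finger_gap: 0.246
t: 25.78
tcp_pos: [0.4494, 0.3219, 0.1652]
tool_rot: [-0.16, 0.689, -0.688, 0.164]
force: [-0.4, 0.3, -0.5]
finger_gap: 0.248
shift cm [ 8.35  0.49 32.02] turn -0.393 | tcp [0.4494 0.3219 0.1652] yaw -63.5 F [-0.4  0.3 -0.5] gap 2.12 cm t 25.8 q1,6 [0.42 1.53]
```

```bash
python3 -m jog '[[[0.8,0,2.9],-0.04],[[1.5,0,5.8],-0.08],[[2.3,0,8.7],-0.12],[[3,0,11.6],-0.16],[[3.8,0,14.5],-0.2],[[4.5,0,17.4],-0.24],[[5.3,0,20.3],-0.28],[[6,0,23.2],-0.32],[[6.8,0,26],-0.36],[[7.5,0,29],-0.393],[[8.3,0,31.5],-0.393],[[8.35,0,32],-0.393],[[8.35,0,32],-0.393],[[8.35,0,32],-0.393]]'
python3 -c "
from h import *
s=snap('wrist','w14.png'); go(*loc(STO,0,0),.0225,-41); print(loc(STO,0,0))"
```

```text
t: 26.95
tcp_pos: [0.5152, -0.0019, 0.1618]
tool_rot: [-0.294, 0.644, -0.643, 0.292]
force: [1.1, 0.6, -1.2]
finger_gap: 0.246
shift cm [-0.12 13.95  0.26] turn -0.0 | tcp [ 0.5151 -0.0013  0.162 ] yaw -41.0 F [-0.6 -0.2 -0.5] gap 2.07 cm t 27.0 q1,6 [-0.22  0.5 ]
[ 0.5175 -0.002 ]
```

```bash
python3 -m jog '[[[0,3,0.1],0],[[0,6,0.1],0],[[0,9,0.1],0],[[0,11,0.1],0],[[0,12.5,0.1],0],[[0,13.4,0.1],0],[[0,13.9,0.1],0],[[0,13.9,0.1],0],[[0,13.9,0.1],0]]'
python3 -m jog '[[[0,0,0],0],[[0,0,0],0],[[0,0,0],0],[[0,0,0],0],[[0,-3,0],0],[[0,-7,0],0],[[0,-11,0],0],[[0,-15,0],0],[[0,-17,0],0],[[0,-17,0],0]]' 3.6
python3 -c "
from h import *
go(.45,.33,.14,-50)"
```

```text
t: 27.75
tcp_pos: [0.5173, -0.0025, 0.0242]
tool_rot: [0.293, -0.643, 0.643, -0.294]
force: [0.1, 0.3, 0.6]
finger_gap: 0.243
t: 28.58
tcp_pos: [0.5204, -0.0037, 0.1993]
tool_rot: [0.29, -0.641, 0.646, -0.296]
force: [-0.2, 0.9, 0.2]
finger_gap: 0.421
shift cm [-20.52   5.76 -27.28] turn 0.157 | tcp [ 0.5204 -0.0037  0.1993] yaw -41.0 F [-0.2  0.9  0.2] gap 3.60 cm t 28.6 q1,6 [-0.22  0.49]
```

```bash
python3 -c "
from h import *
go(.487,.29,.16,-5)"
python3 -m jog '[[[-2,0.4,-1.9],-0.07],[[-4,0.8,-3.8],-0.14],[[-6,1.2,-5.8],-0.21],[[-8,1.6,-7.7],-0.28],[[-10,2,-9.6],-0.35],[[-12,2.4,-11.5],-0.42],[[-14,2.8,-13.5],-0.49],[[-16,3.2,-15.4],-0.56],[[-18,3.6,-17.3],-0.628],[[-20,3.8,-19.3],-0.628],[[-20,3.8,-21.5],-0.628],[[-20,3.8,-21.7],-0.628],[[-20,3.8,-21.7],-0.628]]' 5
python3 -c "
from h import *
s=snap('wrist','w15.png');detect(s);go(.4866,.3495,.0235,-5)"
```

```text
shift cm [-19.95   3.81 -21.84] turn -0.629 | tcp [ 0.5204 -0.0037  0.1993] yaw -41.0 F [-0.2  0.9  0.2] gap 3.60 cm t 28.6 q1,6 [-0.22  0.49]
t: 29.67
tcp_pos: [0.4828, 0.2906, 0.1547]
tool_rot: [-0.479, 0.521, -0.521, 0.477]
force: [0.1, -0.8, -0.1]
finger_gap: 0.585
px 277 133 round 0.94 xy 0.4874 0.3517 size 30.6 30.1 short-axis yaw 97.6 car [ 0.026 -0.029]
shift cm [-5.97 13.15 -0.24] turn 0.0 | tcp [0.484  0.29   0.1551] yaw -5.0 F [-0.2  0.1 -0.9] gap 5.01 cm t 29.7 q1,6 [0.34 0.43]
```

```bash
python3 -m jog '[[[-2,3,-0.1],0],[[-4,6,-0.2],0],[[-6.1,9,-0.2],0],[[-6.1,10.5,-0.2],0],[[-6.1,12,-0.2],0],[[-6.1,12.8,-0.2],0],[[-6.1,13.1,-0.2],0],[[-6.1,13.1,-0.2],0],[[-6.1,13.1,-0.2],0]]'
python3 -m jog '[[[0,0,0],0],[[0,0,0],0],[[0,0,0],0],[[0,0,0],0],[[0,0,0],0],[[0,0,0],0]]' 2.4 40
python3 -m jog '[[[0,-1,0],0],[[0,-3,0],0],[[0,-5,0],0],[[0,-8,0],0],[[0,-11,0],0],[[0,-14,0],0],[[0,-14,0],0],[[0,-14,0],0]]'
python3 -c "
from h import *
go(*loc(STO,0,.047),.16,-41)"
```

```text
t: 30.47
tcp_pos: [0.489, 0.3507, 0.0255]
tool_rot: [0.477, -0.522, 0.522, -0.478]
force: [-0.7, 0.5, -1.1]
finger_gap: 0.585
t: 30.97
tcp_pos: [0.4889, 0.3513, 0.0262]
tool_rot: [0.477, -0.521, 0.522, -0.478]
force: [0.2, -0.9, 6.8]
finger_gap: 0.324
t: 31.63
tcp_pos: [0.4891, 0.352, 0.1675]
tool_rot: [0.476, -0.521, 0.522, -0.479]
force: [-0.6, -0.7, -1.5]
finger_gap: 0.319
shift cm [31.21  0.7   8.69] turn 0.628 | tcp [0.4891 0.352  0.1675] yaw -5.0 F [-0.6 -0.7 -1.5] gap 2.72 cm t 31.6 q1,6 [0.44 0.53]
```

```bash
python3 -m jog '[[[2.5,0,0.7],0.06],[[5,0,1.4],0.12],[[7.5,0,2.1],0.18],[[10,0,2.8],0.24],[[12.5,0,3.5],0.3],[[15,0,4.2],0.36],[[17.5,0,4.9],0.42],[[20,0,5.6],0.48],[[22.5,0,6.3],0.54],[[25,0,7],0.6],[[27.5,0,7.7],0.628],[[30,0,8.4],0.628],[[31.2,0,8.7],0.628],[[31.2,0,8.7],0.628],[[31.2,0,8.7],0.628]]'
python3 -c "
from h import *
s=snap('wrist','w16.png'); go(*loc(STO,0,.047),.0255,-41); s=snap('top','t16.png'); cv2.imwrite('pics/w16s.png',cv2.imread('pics/w16.png')[100:420,120:440])"
```

```text
t: 32.88
tcp_pos: [0.5464, 0.033, 0.1639]
tool_rot: [-0.293, 0.644, -0.643, 0.292]
force: [-0.3, 0.6, 0.1]
finger_gap: 0.324
shift cm [-0.12 13.86  0.2 ] turn -0.001 | tcp [0.5463 0.0337 0.1641] yaw -41.0 F [-0.  -0.9  0.7] gap 2.77 cm t 32.9 q1,6 [-0.14  0.57]
```

View pics/w16s.png

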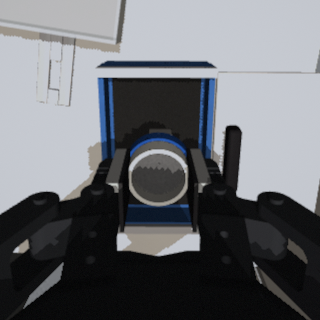

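The cup is held between the pads at (160,175) in the crop. There's a faint patch at (158,132), so I'll check whether the landing spot is clear.

```bash
python3 -c "
from h import *
s=snap('wrist'); print(proj(s,[[*loc(STO,0,y),.018] for y in(.075,.047,.0,-.045)]).round(), inv(STO,ray(s,[(278,232)],.018)[0]), inv(STO,ray(s,[(278,232)],.163)[0]))
f=s['frame']; print(f[215:262:4,278].tolist(), f[232,250:300:5].tolist())"
```

```text
[[280. 168.]
 [280. 197.]
 [280. 243.]
 [280. 283.]] [-0.00175616  0.01153322] [-0.00175887  0.06479071]
[[35, 33, 33], [35, 34, 32], [19, 19, 18], [17, 17, 16], [53, 54, 54], [12, 28, 55], [40, 88, 175], [92, 91, 85], [97, 95, 89], [198, 202, 209], [102, 101, 100], [103, 100, 99]] [[31, 29, 29], [20, 19, 18], [21, 21, 19], [20, 20, 19], [44, 44, 46], [43, 46, 56], [43, 46, 57], [53, 53, 55], [59, 58, 55], [32, 30, 29]]
```

The patch is the far end of block 14 at store y ≈ 0.012, and the landing spot at y = 0.047 is clear floor.

```bash
python3 -m jog '[[[0,3,0.1],0],[[0,6,0.1],0],[[0,9,0.1],0],[[0,11,0.1],0],[[0,12.5,0.1],0],[[0,13.4,0.1],0],[[0,13.9,0.1],0],[[0,13.9,0.1],0],[[0,13.9,0.1],0]]'
python3 -m jog '[[[0,0,0],0],[[0,0,0],0],[[0,0,0],0],[[0,0,0],0],[[0,-3,0],0],[[0,-7,0],0],[[3,-11,0],0],[[6,-15,0],0],[[9,-17,0],0],[[12,-17,0],0],[[12,-17,0],0],[[12,-17,0],0]]' 4.4
python3 -c "
from h import *
s=snap('wrist','w17.png'); cv2.imwrite('pics/w17s.png',s['frame'][0:260,150:480,::-1]); go(*loc(STO,.0,0),.1,-41)
f=s['frame'].astype(int); b=((f.sum(2)<150)).astype('uint8'); n,l,st,c=cv2.connectedComponentsWithStats(b)
for i in range(1,n):
  if 150<st[i,4]<900: q=ray(s,[c[i]],.0645)[0]; print(st[i],q.round(4),inv(STO,q).round(4))"
```

```text
t: 33.78
tcp_pos: [0.5485, 0.0325, 0.0264]
tool_rot: [0.293, -0.643, 0.644, -0.294]
force: [-0.4, -0.3, -1.4]
finger_gap: 0.324
t: 34.78
tcp_pos: [0.4686, -0.0596, 0.1969]
tool_rot: [0.291, -0.644, 0.644, -0.292]
force: [-0.4, 0.1, -0.0]
finger_gap: 0.517
shift cm [-7.45  9.63 -0.12] turn -0.003 | tcp [ 0.4693 -0.0588  0.1963] yaw -41.1 F [-0.   0.3 -0.7] gap 4.40 cm t 34.8 q1,6 [-0.36  0.36]
[ 67   0  31  20 260] [0.4586 0.1531 0.0645] [-0.1462  0.0784]
[340  81  18  71 571] [ 0.5619 -0.0442  0.0645] [ 0.0612 -0.0027]
```

View pics/w17s.png

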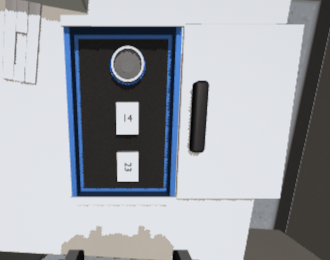

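All three specimens stand in the compartment, below the cover path. Now I'll close the cover.

```bash
python3 -c "
from h import *
go(.5635,-.0452,.053,-41)"
python3 -m jog '[[[-2,2,2],0],[[-4,4,4],0],[[-6,6,5.5],0],[[-7,8,6.2],0],[[-7.2,10,6.2],0],[[-7.2,11.5,6.2],0],[[-7.2,12.5,6.2],0],[[-7.2,12.5,6.2],0],[[-7.2,12.5,6.2],0]]' 3
python3 -c "
from h import *
go(.5635,-.0452,.053,-41)"
```

```text
shift cm [-7.22 14.34  6.19] turn -0.003 | tcp [ 0.4693 -0.0588  0.1963] yaw -41.1 F [-0.   0.3 -0.7] gap 4.40 cm t 34.8 q1,6 [-0.36  0.36]
t: 35.58
tcp_pos: [0.5632, -0.0439, 0.0699]
tool_rot: [-0.294, 0.644, -0.643, 0.293]
force: [1.4, -0.1, 0.9]
finger_gap: 0.35
shift cm [0.07 1.69 0.11] turn 0.001 | tcp [ 0.5632 -0.0439  0.0699] yaw -41.0 F [ 1.4 -0.1  0.9] gap 2.99 cm t 35.6 q1,6 [-0.28  0.44]
```

```bash
python3 -m jog '[[[0,0.8,0.1],0],[[0,1.3,0.1],0],[[0,1.7,0.1],0],[[0,1.7,0.1],0]]'
python3 -m jog '[[[0,0,0],0],[[0,0,0],0],[[0,0,0],0],[[0,0,0],0],[[0,0,0],0],[[0,0,0],0]]' 0.6 30
python3 -m jog '[[[0,0,-0.5],0],[[0,0,-1],0],[[0,0,-1.7],0],[[0,0,-2.4],0],[[0,0,-3.1],0],[[0,0,-3.8],0],[[0,0,-4.5],0],[[0,0,-5.2],0],[[0,0,-5.9],0],[[0,0,-6.6],0],[[0,0,-7.3],0],[[0,0,-8],0],[[0,0,-8.6],0],[[0,0,-9.2],0],[[0,0,-9.5],0],[[0,0,-9.5],0],[[0,0,-9.5],0]]'
```

```text
t: 35.92
tcp_pos: [0.5638, -0.0455, 0.0534]
tool_rot: [-0.293, 0.644, -0.643, 0.293]
force: [-0.6, -0.9, 1.0]
finger_gap: 0.353
t: 36.42
tcp_pos: [0.5642, -0.0456, 0.0541]
tool_rot: [0.293, -0.643, 0.644, -0.293]
force: [-0.7, 0.3, 2.0]
finger_gap: 0.126
t: 37.83
tcp_pos: [0.4915, 0.0182, 0.0541]
tool_rot: [-0.293, 0.644, -0.643, 0.293]
force: [0.2, 1.8, 7.8]
finger_gap: 0.131
```

```bash
for i in 1; do python3 -m jog '[[[0,0,-0.1],0],[[0,0,-0.2],0],[[0,0,-0.2],0]]'; python3 -m jog '[[[0,0,-0.1],0],[[0,0,-0.2],0],[[0,0,-0.2],0]]'; python3 -m jog '[[[0,0,-0.1],0],[[0,0,-0.2],0],[[0,0,-0.2],0]]'; done
```

```text
t: 38.08
tcp_pos: [0.4907, 0.0189, 0.0541]
tool_rot: [-0.293, 0.644, -0.643, 0.293]
force: [0.6, -0.5, 5.7]
finger_gap: 0.129
t: 38.33
tcp_pos: [0.4893, 0.0201, 0.0541]
tool_rot: [-0.293, 0.644, -0.644, 0.293]
force: [0.2, -0.4, 6.2]
finger_gap: 0.133
t: 38.58
tcp_pos: [0.4878, 0.0215, 0.0541]
tool_rot: [-0.293, 0.644, -0.644, 0.293]
force: [-0.0, -0.5, 7.3]
finger_gap: 0.13
```

```bash
python3 -m jog '[[[0,0,-0.1],0],[[0,0,-0.2],0],[[0,0,-0.2],0]]'; python3 -m jog '[[[0,0,-0.1],0],[[0,0,-0.2],0],[[0,0,-0.2],0]]'; python3 -m jog '[[[0,0,-0.1],0],[[0,0,-0.2],0],[[0,0,-0.2],0]]'; python3 -m jog '[[[0,0,-0.1],0],[[0,0,-0.2],0],[[0,0,-0.2],0]]'
```

```text
t: 38.83
tcp_pos: [0.4866, 0.0225, 0.0541]
tool_rot: [0.293, -0.643, 0.644, -0.294]
force: [1.1, -1.9, 5.6]
finger_gap: 0.127
t: 39.08
tcp_pos: [0.4866, 0.0226, 0.0541]
tool_rot: [0.292, -0.642, 0.645, -0.294]
force: [2.4, -6.9, 2.8]
finger_gap: 0.127
t: 39.33
tcp_pos: [0.4866, 0.0227, 0.0541]
tool_rot: [0.292, -0.641, 0.645, -0.295]
force: [4.4, -11.2, 1.9]
finger_gap: 0.123
t: 39.58
tcp_pos: [0.4866, 0.0227, 0.0541]
tool_rot: [0.291, -0.64, 0.646, -0.296]
force: [5.3, -16.0, -1.1]
finger_gap: 0.128
```

The cover is against its stop (force rose to 16 N with no motion). I'll relieve the load and release.

```bash
python3 -m jog '[[[0,0,0.2],0],[[0,0,0.4],0],[[0,0,0.4],0]]'
python3 -m jog '[[[0,0,0],0],[[0,0,0],0],[[0,0,0],0],[[0,0,0],0],[[0,0,0],0],[[0,-2,0],0],[[0,-5,0],0],[[0,-9,0],0],[[1,-13,0],0],[[3,-15,0],0],[[5,-16,0],0],[[5,-16,0],0],[[5,-16,0],0]]' 3
python3 -c "
from h import *
s=snap('wrist','w18.png'); f=s['frame'].astype(int)
a,p,r=tool(); print(p)
b=((f.sum(2)<150)).astype('uint8'); n,l,st,c=cv2.connectedComponentsWithStats(b)
for i in range(1,n):
  if 150<st[i,4]<1500: q=ray(s,[c[i]],.0645)[0]; print(st[i],q.round(4),inv(STO,q).round(4))
bl=(f[...,2]-f[...,0]>50); ys,xs=np.nonzero(bl); print('blue',len(xs), xs.min() if len(xs) else 0, xs.max() if len(xs) else 0)
r=(f[...,0]>100)&(f[...,1]<.5*f[...,0])&(f[...,2]<.6*f[...,0]); n,l,st,c=cv2.connectedComponentsWithStats(r.astype('uint8'));i=1+np.argmax(st[1:,4]);print('pin',st[i],ray(s,[c[i]],.018))
go(*loc(CAR,-.109,-.157),.16,40)
"
```

```text
t: 39.83
tcp_pos: [0.4866, 0.0226, 0.0541]
tool_rot: [0.292, -0.643, 0.644, -0.294]
force: [2.4, -5.9, 4.0]
finger_gap: 0.128
t: 40.92
tcp_pos: [0.4516, -0.0144, 0.2143]
tool_rot: [0.292, -0.644, 0.644, -0.293]
force: [-0.9, -0.2, -0.7]
finger_gap: 0.351
[ 0.45179455 -0.01401642  0.21363125]
[  4   0  33  49 514] [0.3934 0.2343 0.0645] [-0.2487  0.097 ]
[127  34  26  16 164] [0.4553 0.1619 0.0645] [-0.1544  0.0829]
[275 110  12  64 697] [0.4884 0.024  0.0645] [-0.039   0.0005]
blue 0 0 0
pin [121  29  23  17 321] [[0.44361718 0.19326134 0.018     ]]
shift cm [-14.56   5.37 -10.75] turn -1.415 | tcp [ 0.4518 -0.014   0.2136] yaw -41.1 F [ 0.6  0.3 -0.1] gap 2.98 cm t 41.0 q1,6 [-0.28  0.44]
```

```bash
python3 -c "
from h import *
go(.475,.155,.16,40)"
python3 -m jog '[[[-2,0.4,-1],-0.12],[[-4,0.8,-2],-0.24],[[-6,1.2,-3],-0.36],[[-8,1.6,-4],-0.48],[[-10,2.2,-5],-0.6],[[-11.5,2.8,-6],-0.72],[[-13,3.4,-7],-0.84],[[-14,4,-8],-0.96],[[-14.4,4.6,-9],-1.08],[[-14.4,5,-9.6],-1.2],[[-14.4,5.4,-9.6],-1.32],[[-14.4,5.4,-9.6],-1.415],[[-14.4,5.4,-9.6],-1.415],[[-14.4,5.4,-9.6],-1.415]]' 2.6
python3 - <<'E'
from h import *
s=snap('wrist','w19.png'); f=s['frame'].astype(int)
r=(f[...,0]>90)&(f[...,1]<.5*f[...,0])&(f[...,2]<.6*f[...,0]); n,l,st,c=cv2.connectedComponentsWithStats(r.astype('uint8'));i=1+np.argmax(st[1:,4]);print('pin',st[i],c[i])
ys,xs=np.nonzero(l==i)
for z in(.012,.018,.022):
    w=ray(s,np.c_[xs,ys],z)[:,:2]; u,q,v=np.linalg.svd(w-w.mean(0),full_matrices=False); print(z,w.mean(0).round(4),np.degrees(np.arctan2(v[0,1],v[0,0]))%180,np.ptp(w@v[0]).round(4),np.ptp(w@v[1]).round(4), inv(CAR,w.mean(0)))
go(.475,.155,.16,40)
E
```

```text
shift cm [-14.26   5.37  -9.35] turn -1.415 | tcp [ 0.4518 -0.014   0.2136] yaw -41.1 F [ 0.6  0.3 -0.1] gap 2.98 cm t 41.0 q1,6 [-0.28  0.44]
t: 42.13
tcp_pos: [0.4737, 0.158, 0.1586]
tool_rot: [0.641, -0.3, 0.298, -0.64]
force: [0.5, -0.0, 0.4]
finger_gap: 0.302
pin [270 136  15  27 382] [277.02094241 149.03926702]
0.012 [0.4436 0.193 ] 129.91457416613957 0.0236 0.013 [-0.10938654 -0.12194922]
0.018 [0.4433 0.1934] 129.9145741661396 0.0231 0.0128 [-0.10936098 -0.12144782]
0.022 [0.4431 0.1936] 129.91457416613963 0.0228 0.0126 [-0.10934394 -0.12111356]
shift cm [ 0.29 -0.11 -0.1 ] turn -0.001 | tcp [0.4739 0.1579 0.1589] yaw 39.9 F [-0.6  0.4 -1.3] gap 2.61 cm t 42.2 q1,6 [ 0.1 -0.6]
```

```bash
python3 -c "
from h import *
go(.4434,.193,.003,40)"
python3 -m jog '[[[-1.5,3,-0.1],0],[[-3,6,-0.1],0],[[-4.7,9,-0.1],0],[[-4.7,11.5,-0.1],0],[[-4.7,13.5,-0.1],0],[[-4.7,14.8,-0.1],0],[[-4.7,15.4,-0.1],0],[[-4.7,15.4,-0.1],0],[[-4.7,15.4,-0.1],0]]'
python3 -c "
from h import *
go(.4434,.193,.003,40)"
```

```text
shift cm [-4.64 15.59 -0.06] turn -0.001 | tcp [0.4739 0.1579 0.1589] yaw 39.9 F [-0.6  0.4 -1.3] gap 2.61 cm t 42.2 q1,6 [ 0.1 -0.6]
t: 42.93
tcp_pos: [0.4434, 0.1927, 0.0058]
tool_rot: [-0.641, 0.299, -0.299, 0.641]
force: [-0.6, -0.7, -0.9]
finger_gap: 0.307
shift cm [-0.02  0.28  0.02] turn -0.0 | tcp [0.4434 0.1927 0.0058] yaw 40.0 F [-0.6 -0.7 -0.9] gap 2.62 cm t 42.9 q1,6 [ 0.18 -0.52]
```

```bash
python3 -m jog '[[[0,0.1,0],0],[[0,0.1,0],0],[[0,0.1,0],0],[[0,0.1,0],0],[[0,0.1,0],0],[[0,0.1,0],0]]' 0.6 40
python3 -m jog '[[[0,-1,0],0],[[0,-3,0],0],[[0,-5,0],0],[[0,-8,0],0],[[0,-10,0],0],[[0,-10,0],0],[[0,-10,0],0]]'
python3 -c "
from h import *
go(*loc(CAR,.0,-.03),.105,40)"
```

```text
t: 43.43
tcp_pos: [0.444, 0.1928, 0.0055]
tool_rot: [-0.641, 0.298, -0.299, 0.641]
force: [0.4, -0.1, 5.3]
finger_gap: 0.152
t: 44.02
tcp_pos: [0.4434, 0.1928, 0.106]
tool_rot: [-0.641, 0.298, -0.299, 0.641]
force: [0.9, 0.2, -0.4]
finger_gap: 0.154
shift cm [-9.18  0.11 10.97] turn 0.001 | tcp [0.4434 0.1928 0.106 ] yaw 40.1 F [ 0.9  0.2 -0.4] gap 1.32 cm t 44.0 q1,6 [ 0.18 -0.52]
```

```bash
python3 -m jog '[[[-1.8,0,2.2],0],[[-3.7,0,4.4],0],[[-5.5,0,6.6],0],[[-7.4,0,8.8],0],[[-9.2,0,11],0],[[-9.2,2,11],0],[[-9.2,4,11],0],[[-9.2,5.5,11],0],[[-9.2,6.6,11],0],[[-9.2,7.4,11],0],[[-9.2,7.9,11],0],[[-9.2,7.9,11],0],[[-9.2,7.9,11],0]]'
python3 -m jog '[[[0,0,0],0],[[0,0,0],0],[[0,0,0],0],[[0,0,0],0],[[0,-2,0],0],[[0,-5,0],0],[[0,-9,0],0],[[4,-13,0],0],[[8,-17,0],0],[[8,-17,0],0],[[8,-17,0],0]]' 2.6
python3 - <<'E'
from h import *
s=snap('wrist','w20.png'); f=s['frame'].astype(int); a,p,_=tool(); print(p,a['t'],a['force'])
r=(f[...,0]>90)&(f[...,1]<.5*f[...,0])&(f[...,2]<.6*f[...,0]); n,l,st,c=cv2.connectedComponentsWithStats(r.astype('uint8'))
for i in range(1,n):
    if st[i,4]>60:
        ys,xs=np.nonzero(l==i); w=ray(s,np.c_[xs,ys],.038)[:,:2]; u,q,v=np.linalg.svd(w-w.mean(0),full_matrices=False); print(st[i],inv(CAR,w.mean(0)).round(4),np.degrees(np.arctan2(v[0,1],v[0,0]))%180,np.ptp(w@v[0]).round(4),np.ptp(w@v[1]).round(4))
detect(s)
E
```

```text
t: 45.1
tcp_pos: [0.4682, 0.3338, 0.0259]
tool_rot: [-0.641, 0.299, -0.299, 0.641]
force: [0.1, -0.5, -1.2]
finger_gap: 0.15
t: 46.02
tcp_pos: [0.526, 0.271, 0.2014]
tool_rot: [-0.638, 0.296, -0.304, 0.643]
force: [-0.2, 0.4, 0.4]
finger_gap: 0.306
[0.52277565 0.27185247 0.19871026] 46.0667 [-0.61595676 -0.30255789 -1.30959119]
[265  90  14  27 364] [ 0.0004 -0.0295] 130.29407694090608 0.0231 0.0124
px 272 55 round 0.07 xy 0.4427 0.3661 size 3.7 54.3 short-axis yaw 39.4 car [0.001 0.011]
```

The pin lies on the plate, with its head at carrier (0,−30) mm and its shank along +y. I'll retract and compare the top view with the first one.

```bash
python3 -m jog '[[[-3,-2,-1],0],[[-6,-4,-2],0],[[-9,-6,-3],0],[[-12,-8,-4],0],[[-15,-10,-5],0],[[-18,-10,-5],0],[[-21,-10,-5],0],[[-21,-10,-5],0],[[-21,-10,-5],0],[[-21,-10,-5],0]]'
python3 - <<'E'
from h import *
s=snap('top','t21.png'); a=cv2.imread('pics/t21.png').astype(int); b=cv2.imread('pics/top0.png').astype(int)
d=np.abs(a-b).max(2)
for n,(x,y) in dict(loupe=(235,150),fuse=(346,124)).items():
    q=d[y-22:y+22,x-22:x+22]; print(n,'changed',(q>40).sum(),q.mean().round(1))
    for im in(b,a):
        g=im[y-22:y+22,x-22:x+22].sum(2)<150; ys,xs=np.nonzero(g); print('  dark',len(xs),xs.mean().round(1),ys.mean().round(1))
f=s['frame'].astype(int)
H=(0.565,0.1845,40)
# handle of hood (dark) near predicted, top z .066
px=proj(s,[[*H[:2],.066]])[0]; x,y=px.astype(int); m=f[y-35:y+35,x-35:x+35].sum(2)<200; ys,xs=np.nonzero(m); w=ray(s,np.c_[xs+x-35,ys+y-35],.066)[:,:2]
print('hood handle',px,len(xs),w.mean(0) if len(xs) else None, np.ptp(w,0) if len(xs) else None)
px=proj(s,[[*loc(STO,-.039,0),.0645]])[0].astype(int); x,y=px; m=f[y-22:y+22,x-22:x+22].sum(2)<120; m&=True; ys,xs=np.nonzero(m); w=ray(s,np.c_[xs+x-22,ys+y-22],.0645)[:,:2]; print('bar',len(xs),inv(STO,w.mean(0)))
r=(f[...,0]>110)&(f[...,1]<80)&(f[...,2]<90); r[:200]=0; ys,xs=np.nonzero(r); print('pin', len(xs), inv(CAR,ray(s,[(xs.mean(),ys.mean())],.038)[0]) if len(xs) else None)
A,p,_=tool(); print(p,A['t'])
E
```

```text
t: 46.9
tcp_pos: [0.345, 0.401, 0.2944]
tool_rot: [0.642, -0.299, 0.298, -0.64]
force: [0.4, -0.3, -0.1]
finger_gap: 0.304
loupe changed 0 6.9
  dark 141 17.1 20.8
  dark 105 18.9 21.4
fuse changed 0 7.6
  dark 41 18.9 29.5
  dark 27 19.1 29.6
hood handle [289.99025211 182.28230896] 231 [0.56105079 0.184764  ] [0.05650207 0.06228129]
bar 290 [-0.05035304 -0.00117125]
pin 72 [-0.00026282 -0.02865826]
[0.34573687 0.40070575 0.2945826 ] 46.95
```

Loupe and carton unchanged, hood standing where I put it, pin on the plate, cover on its stop. Handing in.

```bash
python3 -c "
from station import workorder; print(workorder.sign_off())"
```

```text
the job is handed in; nothing more can be done
None
```

The job is done and handed in at about 47 s on the robot's clock; no verdict was reported. I pulled the pin with the hood still on, stood the hood between carrier and store, and slid the cover open. Both blocks and the cup went into the compartment, the cover went home, and the pin is on the empty plate. The disc was absent at the start, so there were three specimens.

**What the last checks showed:**
- **Specimens:** the last view into the store, just before closing, showed all three standing clear of each other on the compartment floor. The carrier check after that found nothing on the plate but the pin.
- **Cover:** it stopped hard at home, with the force rising to about 17 N and no further motion. The wrist camera put the grip bar 39 mm from the store's centre line, at the home end.
- **Pin:** its head is about 29 mm from the plate's centre, read the same by both cameras, and it lies flat along the plate.
- **Hood:** its handle is at (0.561, 0.185) m, within 4 mm of where I released it.
- **Loupe and carton:** no pixels changed by more than the threshold between the first and last top views.

**What disagreed:**
- The last top view put the cover's bar at −50 mm instead of −39 mm. The dark mask probably took in the blue store wall, so I trusted the wrist view and the hard stop.
- Wrist-camera sizes came out up to about 5% small in places. I allowed for this in the clearances, and every grasp and placing worked the first time.

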